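Fit the pivot pin into the bead-breaker lug

ROBOT

A 6-joint arm with a two-finger parallel gripper is mounted at the origin on the work surface. World frame = base frame: x ahead of the robot, y to its left, z up, the work surface at z = 0. Lengths are in m, angles in degrees, forces in N, time in s.
With the tool pointing down it reaches from about 0.375 to 0.75 m from the base axis. Payload 9 kg.
Tool frame: the origin (TCP) lies at the very end of the fingers, on their centre line; the grasp point (between the pads) lies 19 mm behind it; z points along the fingers, y is the line along which they close (so a half turn about z gives the same grasp; the last joint's range is limited). The gripper opens to 85 mm and grips with 20 to 120 N. Pads are 22 mm wide; open, the fingers measure 114 mm over their backs; the gripper's body (76 mm by 85 mm) begins 54 mm behind the grasp point. The pads swing forward as they close: fully open they stand 13 mm farther back than shut.
Start: joints at [56.224, 5.964, 5.575, 89.605, 0, 77.527], TCP at [0.218, 0.559, 0.21] pointing down, gripper open.
Joint ranges: [-171.21, 171.21], [-48.23, 106.86], [-62.78, 66.21], [-105.2, 120.99], [-86.42, 89.51], [-180, 180]. Speed limits (degrees/s): [127.2, 127.2, 147.25, 180, 180, 180].

INTERFACE

Orientations are given as a 3x3 rotation matrix whose columns are the frame's x, y, z axes.
In Python, from cell import monitor, imaging, finish_job gives the robot as it stands. The module is installed in compiled form; this text tells all that it offers.
- The arm moves only by the tool play_rows, never from a script. Its argument "commands" is a list of rows, each an object of numbers: "x", "y", "z": the shift along the tool's x, y, z in m; "ax", "ay", "az": the turn, a rotation vector about the tool's x, y, z in rad. A call has 1 to 20 rows; each row shifts and turns the commanded pose from where the row before left it, along the tool's axes as they then stand; what a row does not reach is not made up. A row lasts 1/12 s, in which the tool goes at most 41.7 mm and 7.16 degrees, less where a joint would pass 70% of its speed; a pose out of reach is approached as far as the arm can. A call is refused whole if a number of a shift passes 0.0417 or a number of a turn 0.125, either way. A call with a gripper value outside its range is refused whole. "jaw" is the closure in counts, from 0 (fully open) to 255 (shut), set as the call begins (left out, the last holds). The fingers move at their own pace and stop on an object; "grip_force" is the grip in N (left out, the last holds). Time passes only in rows, so rows that do not move let the fingers close. It gives the time, the measured TCP pose, the force, the opening and the grip force at its end, in the units of the state.
- monitor.get_state(): the state, without advancing time (a new reading comes with each control period).
- imaging.snapshot(name): name is "side" or "top" or "wrist"; returns (picture, depth): 420x560x3 uint8, red, green, blue; 420x560 float32, m along the optical axis (not along the pixel's ray), 0 where there is no reading.
- imaging.get_calibration(name): a dict with "vfov" (degrees; the focal length in pixels is half the picture's height over the tangent of half this angle, whatever the lens; pixels are square), "cx", "cy" (the principal point, pixels), "rvec" (rotation vector, rad) and "tvec" (3), from world to camera coordinates, as OpenCV has them; the wrist camera has in their place "T_tool_cam" (4x4, takes a point from camera to tool coordinates, whose origin is the TCP and whose axes are the flange's). Camera axes: x right, y down, z forward; pixel columns grow to the right and rows downward; lengths in m; the calibration is good to about 2 mm. A picture is of the moment at which its call begins: read the wrist's pose just before it. get_calibration takes no time and is no camera call.
- finish_job(): hands the job in; it is judged then, once.
The state is a dict: "time": time; "joints": joint angles; "qvel": joint speeds; "effort": joint torques, N m; "ee_pos": TCP position; "orientation": TCP orientation; "ft_force": force on the tool from outside, world axes, zero at the start; "ft_torque": the same for the moment, N m; "grip_width": finger opening in m; "grip_force": force on a finger pad.
Only numpy, scipy, OpenCV 4.12 (cv2) and the standard library are available. Lean on these libraries where they do the work, as an engineer would, in place of code of your own. Each camera call takes 0.05 s, during which the arm holds its last target. There are 200 camera calls.

TASK

Take the thicker pivot pin from the parts tray, hold it clearly tilted and start its foot edge-first in the bore of the steel lug, pushing the brass plunger in by a millimetre or two (feel for the bore: its bush is clamped a few millimetres off-centre and stands up to a centimetre higher or lower than usual); then straighten the pin and slide it down against the stiff plunger until its collar is fully home. Press it home with about 20 N for a second, never loading the lug with more than 40 N, then let go and leave the slim pin and the socket where they stand.

Things in the scene. Friction and masses are not known exactly. Their poses are not given: they have to be found in the camera images.
- pin_centre (a point): Pivot pin to fit, plain steel, 101 mm tall, 0.25 to 0.4 kg, standing upright, foot down, in the tray; the thicker of its two pins. Foot to top: shank 24 mm diameter x 50 mm, collar 36 mm diameter x 5 mm, square head 28 x 28 x 46 mm. This point: on the axis, half-way up, 50.5 mm above the foot and 27.5 mm below the middle of the head. z: foot to head; x, y: square to the head's flats.
- pin_foot (a point): Centre of the pin's flat, sharp-edged foot, on the axis 50.5 mm below pin_centre; same axes. When the pin is home this point is 50 mm below the bore's mouth and the collar lies on the bush's flange.
- pin: The same pivot pin; origin at the centre of its foot, axes as for pin_centre.
- lug: Lug: dark steel block 78 x 78 mm, 54 mm high, on a grey foot plate 150 x 130 mm fixed to the bench; on it stands the 60 x 60 mm flange of the bush, 2 to 22 mm proud, with the bore in its middle, fixed. A brass plunger disc 23 mm across fills the bore, 4 mm below its mouth. Origin on the bench, 66 mm below lug_top; axes as there.
- slim_pin_centre (a point): The other, slimmer pin in the tray, which does not fit and stays: 16 mm shank, 18 mm square head, 87 mm tall; this point is half-way up its axis, 43.5 mm above its foot, z up.
- tray: Shallow aluminium parts tray, 130 mm (x) by 240 mm (y), walls 14 mm high, fixed; origin under its centre. The pins stand on its 4 mm thick floor about 60 mm either side of the centre along its y; a small brass bush lies between them.
- socket: A steel wrench socket, 30 mm across and 34 mm tall, standing on the bench beside the lug, to be left alone.
- lug_top (a point): On the centre line of the lug's block, 66 mm above the bench; z up, x and y along the block's sides. Only roughly the middle of the bore's mouth, which is not measured: it lies up to 3 mm from here along x, up to 3 mm along y, and up to 10 mm higher or lower. The bore is upright, round, 25.2 mm in diameter, 53 mm deep, its rim practically sharp.
- plunger (a joint): How far the brass plunger in the bore has been pushed down, in m: 0 at the start, 0.046 when the pin is home. It stays until pushed with about 8 N (more than the pin's weight), then slides and does not spring back.
Things that resemble listed ones, but are neither listed nor needed, are in the scene too. There is more than one size of the lug; the one meant has the size given above.

How it is judged:
By the outcome, as a careful person would: the job done as asked, in the order asked, and still so for the second after the job is handed in, with the robot touching nothing.
It also fails if it takes over 72 s, if anything falls off the work surface, if the arm or the gripper's body presses on something with over 40 N, if the wrist force passes 120 N, or if a joint passes its speed limit or range.

## Working session

There is one attempt and no reset: what is moved stays moved. The work goes in short steps, Python scripts to look and compute and a tool call to move; the robot and the scene stay as the last step left them, time stands still between calls to the robot, and variables do not carry over. Pictures are saved under pics/ and viewed, at most 10 in all, crops included, and the job is handed in when it is done.

Besides the shell and the picture viewer there is one more tool, called after "Call:" as name(argument=value, ...), one argument or row to a line, values as JSON. play_rows: Moves the arm, as the interface text tells. Its arguments: {"type":"object","properties":{"commands":{"type":"array"},"jaw":{"type":"number"},"grip_force":{"type":"number"}},"required":["commands"]}

```bash
mkdir -p pics
cat > h.py <<'E'
import numpy as np,cv2
from cell import monitor,imaging,finish_job
def K(c):
    f=210/np.tan(np.radians(c['vfov']/2)); return f,c['cx'],c['cy']
def cam(name,st=None):
    c=imaging.get_calibration(name)
    if name=='wrist':
        T=np.eye(4);T[:3,:3]=np.array(st['orientation']);T[:3,3]=st['ee_pos']
        M=T@np.array(c['T_tool_cam'])
    else:
        R=cv2.Rodrigues(np.array(c['rvec'],float))[0];M=np.eye(4);M[:3,:3]=R.T;M[:3,3]=-R.T@np.array(c['tvec'],float).ravel()
    return K(c),M
def snap(name):
    st=monitor.get_state(); k,M=cam(name,st) ; p,d=imaging.snapshot(name); return p,d,k,M
def cloud(d,k,M):
    v,u=np.mgrid[:420,:560]; f,cx,cy=k
    P=np.stack([(u-cx)/f*d,(v-cy)/f*d,d],-1)
    W=P@M[:3,:3].T+M[:3,3]; W[d<=0]=np.nan; return W
def save(n,p): cv2.imwrite('pics/'+n,p[...,::-1])
E
python3 - <<'E'
from h import *
out=[]
for n in('top','side'):
    p,d,k,M=snap(n); np.savez(n,p=p,d=d,f=k,M=M); out.append(p); print(n,k,M.round(3).tolist())
    save(n+'0.png',p)
s=monitor.get_state();print(s)
print(imaging.get_calibration('wrist'))
E
```

```text
top (np.float64(387.39979289894586), 276.5050134619777, 209.3793001253154) [[-0.007, -0.993, 0.116, 0.397], [-1.0, 0.009, 0.016, 0.005], [-0.016, -0.116, -0.993, 0.811], [0.0, 0.0, 0.0, 1.0]]
side (np.float64(541.6618068193447), 282.78872020425064, 217.7331233324028) [[0.708, -0.549, 0.444, 0.031], [-0.706, -0.551, 0.445, -0.459], [-0.0, -0.629, -0.778, 0.884], [0.0, 0.0, 0.0, 1.0]]
{'time': 0.1, 'joints': array([5.62247895e+01, 5.99429754e+00, 5.53332006e+00, 8.96057327e+01,
       2.17749389e-03, 7.75263343e+01]), 'qvel': array([-0.00692412, -0.10954271,  0.05730295, -0.02098986, -0.04475087,
        0.02101175]), 'effort': array([ 6.54867617e-03, -5.58205426e+01,  5.04721105e+01,  1.30387751e-02,
       -2.48516908e-04,  1.38875902e-05]), 'ee_pos': array([0.21776975, 0.55874776, 0.20922664]), 'orientation': array([[-9.31681327e-01,  3.63275988e-01, -6.78873272e-04],
       [ 3.63276507e-01,  9.31680891e-01, -9.46677352e-04],
       [ 2.88588105e-04, -1.12862032e-03, -9.99999321e-01]]), 'ft_force': array([0.13703593, 0.20343694, 0.22480361]), 'ft_torque': array([0.05357421, 0.01112154, 0.02140749]), 'grip_force': 0.0, 'grip_width': 0.08547846735606053}
{'vfov': 68.804212546067, 'cx': 277.52331854086185, 'cy': 206.58212123028815, 'T_tool_cam': array([[-1.75006368e-04, -9.59307662e-01, -2.82362850e-01,
         7.12833093e-02],
       [ 9.99999929e-01, -7.37561061e-05, -3.69211311e-04,
        -4.48262720e-04],
       [ 3.33361255e-04, -2.82362894e-01,  9.59307607e-01,
        -1.63685200e-01],
       [ 0.00000000e+00,  0.00000000e+00,  0.00000000e+00,
         1.00000000e+00]])}
```

View pics/top0.png

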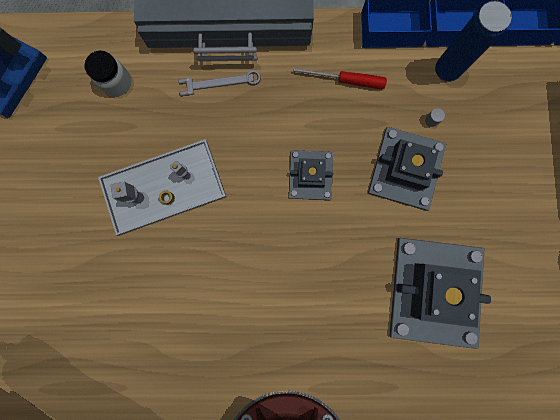

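View pics/side0.png

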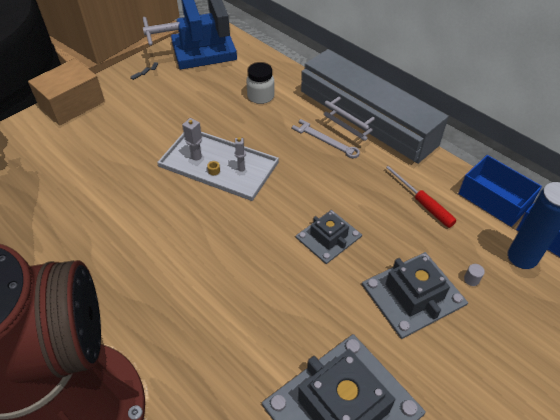

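Candidates. Pins: thick at top-image (122,190), slim at (178,168). Lugs: small at (312,172), medium at (417,162) with the socket beside it at (435,117), large at (453,296). Next I measure their sizes.

Run:
```python
from h import *
z=np.load('top.npz');p,d,k,M=z['p'],z['d'],z['f'],z['M'];W=cloud(d,k,M)
s=np.load('side.npz');pS,dS=s['p'],s['d'];WS=cloud(dS,s['f'],s['M'])
def reg(W,u0,u1,v0,v1): return W[v0:v1,u0:u1].reshape(-1,3)
def rect(Q):
    Q=Q[:,:2].astype(np.float32); r=cv2.minAreaRect(Q*1000); return np.round(r[0],1),np.round(r[1],1),round(r[2],1)
print('bench z',np.nanmedian(reg(W,200,260,230,300)[:,2]))
for n,b in dict(small=(284,338,145,205),med=(365,450,122,215),large=(385,495,232,352)).items():
    Q=reg(W,*b);h=Q[:,2]
    hist=np.histogram(h[~np.isnan(h)],bins=np.arange(-.01,.13,.004)); 
    print(n,[(round(a*1000),int(c)) for a,c in zip(hist[1],hist[0]) if c>20])
    pl=Q[(h>.006)]; print(' all',rect(pl))
    for lo in(.03,.04,.05,.06): 
        if (h>lo).sum()>20: print('  >',lo,rect(Q[h>lo]))
for n,b in dict(thick=(105,150,170,215),slim=(165,195,155,190)).items():
    Q=reg(W,*b);h=Q[:,2];zt=np.nanmax(h);T=Q[h>zt-.012]; print(n,zt,len(T),rect(T))
f=[]
for n,WW,b in (('thickS',WS,(178,206,115,165)),('slimS',WS,(230,250,133,175))):
    Q=reg(WW,*b);h=Q[:,2];print(n,np.nanmax(h),Q[h>np.nanmax(h)-.008].mean(0),Q[h>np.nanmax(h)-.04].mean(0))
c=np.hstack([cv2.resize(p[160:220,95:195],(400,240),interpolation=2),cv2.resize(p[115:215,360:460],(240,240),interpolation=2)])
c=np.vstack([c,np.hstack([cv2.resize(pS[110:185,170:260],(288,240),interpolation=2),cv2.resize(pS[245:335,355:485],(347,240),interpolation=2)])[:,:640] if 0 else np.pad(np.hstack([cv2.resize(pS[110:185,170:260],(288,240),interpolation=2),cv2.resize(pS[245:335,355:485],(347,240),interpolation=2)]),((0,0),(0,5),(0,0)))])
save('crop1.png',c)
```

```text
bench z -0.0010427330198294893
small [(-6, 369), (-2, 804), (2, 685), (6, 466), (10, 77), (22, 66), (26, 24), (30, 28), (34, 232), (38, 78), (42, 331), (46, 35)]
 all (array([564.8, -54.7]), array([ 88.7, 102.8]), 87.2)
  > 0.03 (array([565.1, -57.4]), array([58.5, 54.8]), 86.9)
  > 0.04 (array([565., -55.]), array([40.7, 41.6]), 88.3)
med [(-6, 1445), (-2, 1960), (2, 186), (6, 1743), (10, 302), (14, 223), (18, 57), (22, 53), (26, 43), (30, 59), (34, 129), (38, 58), (42, 42), (46, 53), (50, 446), (54, 66), (58, 61), (62, 290), (66, 629)]
 all (array([ 592.9, -262.4]), array([130. , 182.9]), 72.9)
  > 0.03 (array([ 577.7, -257.6]), array([126.9,  79.9]), 73.7)
  > 0.04 (array([ 580. , -251.2]), array([92.6, 79.5]), 72.6)
  > 0.05 (array([ 577.6, -257.8]), array([78.7, 78.8]), 72.7)
  > 0.06 (array([ 580.2, -260. ]), array([60.9, 61.5]), 72.9)
large [(-6, 1900), (-2, 2294), (2, 61), (6, 610), (10, 3592), (14, 240), (18, 397), (22, 139), (26, 38), (30, 40), (34, 41), (38, 40), (42, 38), (46, 166), (50, 157), (54, 38), (58, 40), (62, 48), (66, 376), (70, 784), (74, 41), (78, 215), (82, 587), (86, 1231), (90, 38)]
 all (array([ 320.3, -305.9]), array([175.2, 201.4]), 82.6)
  > 0.03 (array([ 320.4, -306. ]), array([171.5, 104.6]), 82.7)
  > 0.04 (array([ 320.4, -306.1]), array([171.2, 104.6]), 82.7)
  > 0.05 (array([ 320.6, -305. ]), array([169. , 104.6]), 82.7)
  > 0.06 (array([ 320.4, -306.4]), array([106.6, 104.6]), 82.7)
thick 0.1128752687518052 226 (array([519.2, 309.8]), array([27.8, 28.6]), 11.0)
slim 0.09915443072865393 84 (array([565.7, 208.5]), array([17.9, 16.2]), 45.2)
thickS 0.11705406698806886 [0.51725808 0.30861581 0.11148721] [0.51471204 0.30514259 0.09870909]
slimS 0.10262444553319583 [0.5631002  0.20747525 0.09806849] [0.56149975 0.20479016 0.0842919 ]
```

View pics/crop1.png

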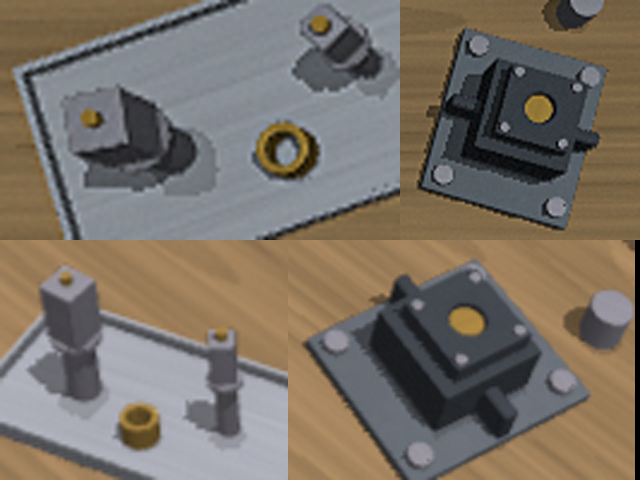

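The block of the lug at (417,162) measures 78.7 mm and its flange 61 mm, so this is the lug meant. The thick pin is at (122,190): its head measures 28 mm and it stands at about (0.519, 0.310). I move above it for a close look.

```bash
cat >> h.py <<'E'
from scipy.spatial.transform import Rotation as Ro
def down(yaw_y):
    a=np.radians(yaw_y); y=np.array([np.cos(a),np.sin(a),0]); z=np.array([0,0,-1.]); return np.c_[np.cross(y,z),y,z]
def plan(P,R,n):
    s=monitor.get_state();R0=np.array(s['orientation']);p0=np.array(s['ee_pos'])
    w=Ro.from_matrix(R0.T@R).as_rotvec()/n; r=Ro.from_rotvec(w).as_matrix()
    A=sum(R0@np.linalg.matrix_power(r,i) for i in range(n))
    print('t',s['time'],'rows',n,'shift',np.linalg.solve(A,np.array(P)-p0).round(5),'turn',w.round(5))
E
python3 - <<'E'
from h import *
plan([.519,.310,.2],down(101),14)
E
```

```text
t 0.1 rows 14 shift [-0.02365 -0.0155   0.00066] turn [-7.000e-05 -4.000e-05 -4.027e-02]
```

Call:
play_rows(
  commands=[
    {"x": -0.0237, "y": -0.0155, "z": 0.0007, "az": -0.0403},
    {"x": -0.0237, "y": -0.0155, "z": 0.0007, "az": -0.0403},
    {"x": -0.0237, "y": -0.0155, "z": 0.0007, "az": -0.0403},
    {"x": -0.0237, "y": -0.0155, "z": 0.0007, "az": -0.0403},
    {"x": -0.0237, "y": -0.0155, "z": 0.0007, "az": -0.0403},
    {"x": -0.0237, "y": -0.0155, "z": 0.0007, "az": -0.0403},
    {"x": -0.0237, "y": -0.0155, "z": 0.0007, "az": -0.0403},
    {"x": -0.0237, "y": -0.0155, "z": 0.0007, "az": -0.0403},
    {"x": -0.0237, "y": -0.0155, "z": 0.0007, "az": -0.0403},
    {"x": -0.0237, "y": -0.0155, "z": 0.0007, "az": -0.0403},
    {"x": -0.0237, "y": -0.0155, "z": 0.0007, "az": -0.0403},
    {"x": -0.0237, "y": -0.0155, "z": 0.0007, "az": -0.0403},
    {"x": -0.0237, "y": -0.0155, "z": 0.0007, "az": -0.0403},
    {"x": -0.0237, "y": -0.0155, "z": 0.0007, "az": -0.0403},
    {"x": 0},
    {"x": 0},
  ],
  jaw=0,
)

```text
$.commands[0]: bad value
```

Run:
```python
from h import *
p,d,k,M=snap('wrist');np.savez('w1',p=p,d=d,f=k,M=M);save('w1.png',p);s=monitor.get_state();print(s['ee_pos'],s['ft_force'])
W=cloud(d,k,M);Q=W.reshape(-1,3);m=(np.hypot(Q[:,0]-.519,Q[:,1]-.31)<.035)&(Q[:,2]>.09)&(Q[:,2]<.125)
T=Q[m];print(len(T),np.percentile(T[:,2],[5,25,50,75,95,99]))
zt=np.median(T[:,2]);T=T[abs(T[:,2]-zt)<.005]
print(cv2.minAreaRect((T[:,:2]*1000).astype(np.float32)),T.mean(0))
uv=(M[:3,:3].T@(np.array([.519,.31,.105])-M[:3,3]));print(uv[:2]/uv[2]*k[0]+[k[1],k[2]])
```

```text
[0.21780539 0.55876847 0.20930261] [-0.18417298 -0.56901621 -0.42641136]Traceback (most recent call last):
  File "<stdin>", line 4, in <module>
    return _quantile_unchecked(
        a, q, axis, out, overwrite_input, method, keepdims, weights)
    return _ureduce(a,
                    func=_quantile_ureduce_func,
    ...<5 lines>...
                    overwrite_input=overwrite_input,
                    method=method)
    r = func(a, **kwargs)
    result = _quantile(arr,
                       quantiles=q,
    ...<2 lines>...
                       out=out,
                       weights=wgt)
    slices_having_nans = np.isnan(arr[-1, ...])
                                  ~~~^^^^^^^^^
IndexError: index -1 is out of bounds for axis 0 with size 0
```

View pics/w1.png

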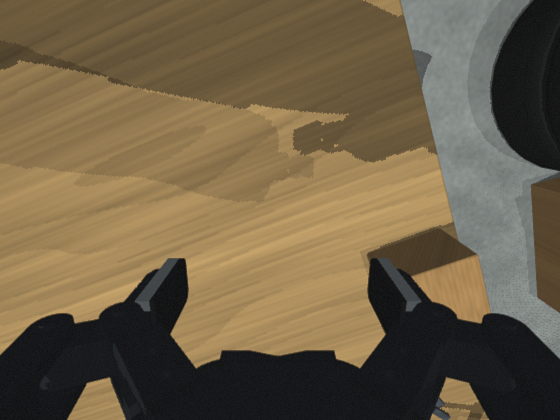

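The arm did not move: the rows probably need all six keys. The picture shows only the start view, with the fingertips at (180,265) and (375,265).

Call:
play_rows(
  commands=[
    {"x": -0.0237, "y": -0.0155, "z": 0.0007, "ax": 0, "ay": 0, "az": -0.0403},
    {"x": -0.0237, "y": -0.0155, "z": 0.0007, "ax": 0, "ay": 0, "az": -0.0403},
    {"x": -0.0237, "y": -0.0155, "z": 0.0007, "ax": 0, "ay": 0, "az": -0.0403},
    {"x": -0.0237, "y": -0.0155, "z": 0.0007, "ax": 0, "ay": 0, "az": -0.0403},
    {"x": -0.0237, "y": -0.0155, "z": 0.0007, "ax": 0, "ay": 0, "az": -0.0403},
    {"x": -0.0237, "y": -0.0155, "z": 0.0007, "ax": 0, "ay": 0, "az": -0.0403},
    {"x": -0.0237, "y": -0.0155, "z": 0.0007, "ax": 0, "ay": 0, "az": -0.0403},
    {"x": -0.0237, "y": -0.0155, "z": 0.0007, "ax": 0, "ay": 0, "az": -0.0403},
    {"x": -0.0237, "y": -0.0155, "z": 0.0007, "ax": 0, "ay": 0, "az": -0.0403},
    {"x": -0.0237, "y": -0.0155, "z": 0.0007, "ax": 0, "ay": 0, "az": -0.0403},
    {"x": -0.0237, "y": -0.0155, "z": 0.0007, "ax": 0, "ay": 0, "az": -0.0403},
    {"x": -0.0237, "y": -0.0155, "z": 0.0007, "ax": 0, "ay": 0, "az": -0.0403},
    {"x": -0.0237, "y": -0.0155, "z": 0.0007, "ax": 0, "ay": 0, "az": -0.0403},
    {"x": -0.0237, "y": -0.0155, "z": 0.0007, "ax": 0, "ay": 0, "az": -0.0403},
    {"x": 0, "y": 0, "z": 0, "ax": 0, "ay": 0, "az": 0},
    {"x": 0, "y": 0, "z": 0, "ax": 0, "ay": 0, "az": 0},
  ],
  jaw=0,
)

```text
time: 1.48
ee_pos: [0.5206, 0.3093, 0.1992]
orientation: [[-0.982, -0.189, -0.001], [-0.189, 0.982, -0.0], [0.001, -0.0, -1.0]]
ft_force: [-0.3, 0.2, -0.2]
grip_width: 0.0854
grip_force: 0.0
```

```bash
cat > look.py <<'E'
from h import *
p,d,k,M=snap('wrist');np.savez('w1',p=p,d=d,f=k,M=M);save('w2.png',p);s=monitor.get_state();print(s['time'],s['ee_pos'],s['ft_force'])
W=cloud(d,k,M);Q=W.reshape(-1,3);m=(np.hypot(Q[:,0]-.519,Q[:,1]-.31)<.035)&(Q[:,2]>.09)&(Q[:,2]<.125)
T=Q[m];print(len(T))
if len(T):
    print(np.percentile(T[:,2],[5,25,50,75,95,99]))
    zt=np.median(T[:,2]);T=T[abs(T[:,2]-zt)<.005]
    print(cv2.minAreaRect((T[:,:2]*1000).astype(np.float32)),T.mean(0))
uv=(M[:3,:3].T@(np.array([.519,.31,.105])-M[:3,3]));print(uv[:2]/uv[2]*k[0]+[k[1],k[2]])
E
python3 look.py
```

```text
1.5333 [0.51976317 0.31004104 0.19961018] [ 0.14206552  0.79227417 -0.0403981 ]
1072
[0.09681234 0.10379635 0.10451329 0.1051413  0.11016398 0.1113036 ]
((520.2871704101562, 309.1255187988281), (27.873184204101562, 27.946910858154297), 11.945109367370605) [0.51951561 0.30921138 0.10444642]
[279.46444616 200.44651405]
```

View pics/w2.png

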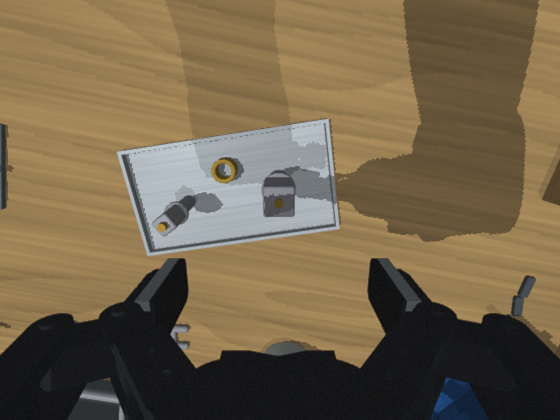

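The wrist view shows the thick pin's head at (279,200). It measures 27.9 mm square, with its top at z 0.1045, as expected, and yaw 12°. The slim pin at (163,225) stays where it is. Now I descend.

Call:
play_rows(
  commands=[
    {"x": -0.0003, "y": -0.001, "z": 0.015, "ax": 0, "ay": 0, "az": -0.017},
    {"x": 0, "y": 0, "z": 0.015, "ax": 0, "ay": 0, "az": 0},
    {"x": 0, "y": 0, "z": 0.015, "ax": 0, "ay": 0, "az": 0},
    {"x": 0, "y": 0, "z": 0.015, "ax": 0, "ay": 0, "az": 0},
    {"x": 0, "y": 0, "z": 0.015, "ax": 0, "ay": 0, "az": 0},
    {"x": 0, "y": 0, "z": 0.015, "ax": 0, "ay": 0, "az": 0},
    {"x": 0, "y": 0, "z": 0.015, "ax": 0, "ay": 0, "az": 0},
    {"x": 0, "y": 0, "z": 0.015, "ax": 0, "ay": 0, "az": 0},
    {"x": 0, "y": 0, "z": 0.01, "ax": 0, "ay": 0, "az": 0},
    {"x": 0, "y": 0, "z": 0.0065, "ax": 0, "ay": 0, "az": 0},
    {"x": 0, "y": 0, "z": 0, "ax": 0, "ay": 0, "az": 0},
  ],
)

```text
time: 2.45
ee_pos: [0.5191, 0.3096, 0.0624]
orientation: [[-0.978, -0.208, -0.002], [-0.208, 0.978, -0.0], [0.002, -0.0, -1.0]]
ft_force: [-0.8, -0.3, 0.4]
grip_width: 0.0855
grip_force: 0.0
```

Call:
play_rows(
  commands=[
    {"x": 0, "y": 0, "z": 0, "ax": 0, "ay": 0, "az": 0},
    {"x": 0, "y": 0, "z": 0, "ax": 0, "ay": 0, "az": 0},
    {"x": 0, "y": 0, "z": 0, "ax": 0, "ay": 0, "az": 0},
    {"x": 0, "y": 0, "z": 0, "ax": 0, "ay": 0, "az": 0},
    {"x": 0, "y": 0, "z": 0, "ax": 0, "ay": 0, "az": 0},
    {"x": 0, "y": 0, "z": 0, "ax": 0, "ay": 0, "az": 0},
    {"x": 0, "y": 0, "z": 0, "ax": 0, "ay": 0, "az": 0},
    {"x": 0, "y": 0, "z": 0, "ax": 0, "ay": 0, "az": 0},
    {"x": 0, "y": 0, "z": 0, "ax": 0, "ay": 0, "az": 0},
    {"x": 0, "y": 0, "z": 0, "ax": 0, "ay": 0, "az": 0},
    {"x": 0, "y": 0, "z": 0, "ax": 0, "ay": 0, "az": 0},
    {"x": 0, "y": 0, "z": 0, "ax": 0, "ay": 0, "az": 0},
  ],
  jaw=255,
  grip_force=100,
)

```text
time: 3.45
ee_pos: [0.5212, 0.3096, 0.0647]
orientation: [[-0.978, -0.208, 0.002], [-0.208, 0.978, 0.001], [-0.002, 0.0, -1.0]]
ft_force: [0.0, 0.4, 5.1]
grip_width: 0.0255
grip_force: 100.4
```

Call:
play_rows(
  commands=[
    {"x": 0, "y": 0, "z": -0.01, "ax": 0, "ay": 0, "az": 0},
    {"x": 0, "y": 0, "z": -0.02, "ax": 0, "ay": 0, "az": 0},
    {"x": 0, "y": 0, "z": -0.03, "ax": 0, "ay": 0, "az": 0},
    {"x": 0, "y": 0, "z": -0.03, "ax": 0, "ay": 0, "az": 0},
    {"x": 0, "y": 0, "z": -0.025, "ax": 0, "ay": 0, "az": 0},
    {"x": 0, "y": 0, "z": 0, "ax": 0, "ay": 0, "az": 0},
    {"x": 0, "y": 0, "z": 0, "ax": 0, "ay": 0, "az": 0},
  ],
  grip_force=120,
)

```text
time: 4.03
ee_pos: [0.5212, 0.3096, 0.1801]
orientation: [[-0.978, -0.208, 0.002], [-0.208, 0.978, 0.001], [-0.002, 0.0, -1.0]]
ft_force: [-0.9, 0.2, -4.0]
grip_width: 0.0255
grip_force: 118.3
```

Run:
```python
from h import *
s=monitor.get_state();print(s['ee_pos'],s['ft_force'],s['ft_torque'],s['joints'].round(1),s['grip_width'])
plan([.626,-.280,.172],down(65.9),20)
```

```text
[0.52118627 0.30956961 0.18013553] [-0.89705724  0.21059478 -4.03743492] [-0.06042575 -0.01977807 -0.00411425] [18.4  6.6  3.2 86.4  0.   6.4] 0.02549827499543051
t 4.0333 rows 20 shift [-0.008   -0.02937  0.00041] turn [5.00e-05 1.10e-04 3.15e-02]
```

Call:
play_rows(
  commands=[
    {"x": -0.008, "y": -0.0294, "z": 0.0004, "ax": 0, "ay": 0, "az": 0.0315},
    {"x": -0.008, "y": -0.0294, "z": 0.0004, "ax": 0, "ay": 0, "az": 0.0315},
    {"x": -0.008, "y": -0.0294, "z": 0.0004, "ax": 0, "ay": 0, "az": 0.0315},
    {"x": -0.008, "y": -0.0294, "z": 0.0004, "ax": 0, "ay": 0, "az": 0.0315},
    {"x": -0.008, "y": -0.0294, "z": 0.0004, "ax": 0, "ay": 0, "az": 0.0315},
    {"x": -0.008, "y": -0.0294, "z": 0.0004, "ax": 0, "ay": 0, "az": 0.0315},
    {"x": -0.008, "y": -0.0294, "z": 0.0004, "ax": 0, "ay": 0, "az": 0.0315},
    {"x": -0.008, "y": -0.0294, "z": 0.0004, "ax": 0, "ay": 0, "az": 0.0315},
    {"x": -0.008, "y": -0.0294, "z": 0.0004, "ax": 0, "ay": 0, "az": 0.0315},
    {"x": -0.008, "y": -0.0294, "z": 0.0004, "ax": 0, "ay": 0, "az": 0.0315},
    {"x": -0.008, "y": -0.0294, "z": 0.0004, "ax": 0, "ay": 0, "az": 0.0315},
    {"x": -0.008, "y": -0.0294, "z": 0.0004, "ax": 0, "ay": 0, "az": 0.0315},
    {"x": -0.008, "y": -0.0294, "z": 0.0004, "ax": 0, "ay": 0, "az": 0.0315},
    {"x": -0.008, "y": -0.0294, "z": 0.0004, "ax": 0, "ay": 0, "az": 0.0315},
    {"x": -0.008, "y": -0.0294, "z": 0.0004, "ax": 0, "ay": 0, "az": 0.0315},
    {"x": -0.008, "y": -0.0294, "z": 0.0004, "ax": 0, "ay": 0, "az": 0.0315},
    {"x": -0.008, "y": -0.0294, "z": 0.0004, "ax": 0, "ay": 0, "az": 0.0315},
    {"x": -0.008, "y": -0.0294, "z": 0.0004, "ax": 0, "ay": 0, "az": 0.0315},
    {"x": -0.008, "y": -0.0294, "z": 0.0004, "ax": 0, "ay": 0, "az": 0.0315},
    {"x": -0.008, "y": -0.0294, "z": 0.0004, "ax": 0, "ay": 0, "az": 0.0315},
  ],
)

```text
time: 5.7
ee_pos: [0.6241, -0.2816, 0.168]
orientation: [[-0.912, 0.41, -0.003], [0.41, 0.912, 0.002], [0.004, 0.001, -1.0]]
ft_force: [0.5, 0.3, -3.1]
grip_width: 0.0252
grip_force: 118.5
```

Call:
play_rows(
  commands=[
    {"x": 0, "y": 0, "z": 0, "ax": 0, "ay": 0, "az": 0},
    {"x": 0, "y": 0, "z": 0, "ax": 0, "ay": 0, "az": 0},
    {"x": 0, "y": 0, "z": 0, "ax": 0, "ay": 0, "az": 0},
  ],
)

```text
time: 5.95
ee_pos: [0.6246, -0.28, 0.1688]
orientation: [[-0.913, 0.408, -0.002], [0.408, 0.913, 0.002], [0.003, 0.001, -1.0]]
ft_force: [-0.6, 1.4, -3.4]
grip_width: 0.0253
grip_force: 118.9
```

```bash
cat > bore.py <<'E'
from h import *
import sys
s=monitor.get_state();p,d,k,M=snap('wrist');np.savez('w3',p=p,d=d,f=k,M=M);save('w3.png',p)
print(s['time'],s['ee_pos'],s['joints'].round(1),s['ft_force'],s['ft_torque'],s['qvel'].max())
W=cloud(d,k,M)
hsv=cv2.cvtColor(p,cv2.COLOR_RGB2HSV);m=cv2.inRange(hsv,(15,120,90),(32,255,255))
near=(np.hypot(W[...,0]-.58,W[...,1]+.26)<.03); m[~near]=0
ns,l,st,c=cv2.connectedComponentsWithStats(m);i=1+st[1:,4].argmax();print('blob',st[i],c[i])
cs=cv2.findContours((l==i).astype(np.uint8),0,1)[0][0];e=cv2.fitEllipse(cs);print('ell',e)
zp=np.nanmedian(W[l==i][:,2]);print('plunger z',zp)
fl=near&(abs(W[...,2]-zp-.004)<.006)&(l!=i)&(np.hypot(W[...,0]-.58,W[...,1]+.26)>.018);zf=np.nanmedian(W[fl][:,2]);print('flange z',zf)
def ray(u,v,z):
    r=M[:3,:3]@np.array([(u-k[1])/k[0],(v-k[2])/k[0],1]);return M[:3,3]+r*(z-M[2,3])/r[2]
print('bore c',ray(*e[0],zp),ray(*e[0],zf-.004), 'blob mean',W[l==i].mean(0))
pts=np.array([ray(*q[0],zp)[:2] for q in cs]);print('circ',(np.array(cv2.minEnclosingCircle((pts*1000).astype(np.float32))[0])),cv2.minEnclosingCircle((pts*1000).astype(np.float32))[1],pts.min(0),pts.max(0))
Q=W.reshape(-1,3);F=Q[(abs(Q[:,2]-zf)<.003)&(np.hypot(Q[:,0]-.58,Q[:,1]+.26)<.05)];print('flange',cv2.minAreaRect((F[:,:2]*1000).astype(np.float32)))
E
python3 bore.py
```

```text
5.95 [ 0.62456405 -0.28003396  0.16877757] [-35.1  21.1  18.6  87.7   0.  -11. ] [-0.59296741  1.42372502 -3.44175245] [ 0.02507289 -0.03882005 -0.00542971] 1.3355162813486838
blob [264 133  27  27 585] [277.17264957 145.82735043]
ell ((277.1390380859375, 145.8141632080078), (26.357309341430664, 26.63030433654785), 34.33086395263672)
plunger z 0.06448309454517004
flange z 0.06847810818678074
bore c [ 0.58118397 -0.26144951  0.06448309] [ 0.58118437 -0.26144969  0.06447811] blob mean [ 0.58127743 -0.26145123  0.06403189]
circ [ 581.340271   -261.45941162] 11.75451946258545 [ 0.56959286 -0.27320004] [ 0.59252921 -0.24972237]
flange ((581.2753295898438, -261.615966796875), (60.10805130004883, 60.14706039428711), 72.90571594238281)
```

View pics/w3.png

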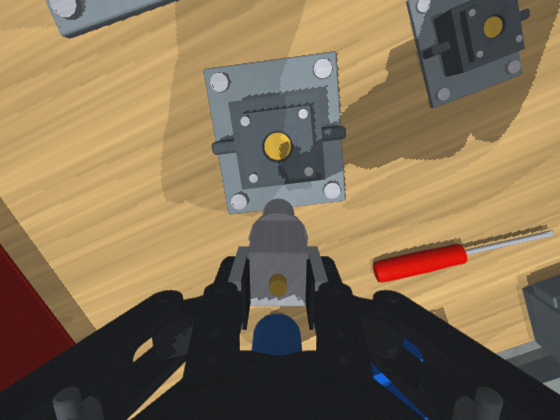

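The wrist view shows the bore's plunger at (277,146) and the flange around it; both give the centre at (0.5813, -0.2615). The mouth is at z ≈ 0.0685 and the plunger 4 mm below it. The pin is held straight, with its shank tip at (278,202). I measure the pin in the tool frame.

Run:
```python
from h import *
z=np.load('w3.npz');p,d,k=z['p'],z['d'],z['f'];Tc=np.array(imaging.get_calibration('wrist')['T_tool_cam']);Wt=cloud(d,k,Tc)
Q=Wt
m=(abs(Q[...,1])<.03)&(Q[...,0]>-.03)&(Q[...,0]<.04)&(Q[...,2]>-.05)&(Q[...,2]<.075)
for v in range(198,304,4):
    us=[u for u in range(240,320) if m[v,u]]
    if us: c=Q[v,278]; print(v,us[0],us[-1],c.round(4),Q[v,us[0]].round(4)[1:2],Q[v,us[-1]].round(4)[1:2])
print(Q[196:206,278].round(4).tolist())
```

```text
202 268 288 [ 0.0119 -0.0002  0.0498] [-0.0077] [0.0074]
206 265 291 [ 0.0118 -0.0002  0.0399] [-0.0099] [0.0096]
210 263 293 [ 0.012  -0.0002  0.0296] [-0.0114] [0.0111]
214 263 293 [ 0.0168 -0.0002  0.0062] [-0.0107] [0.0104]
218 258 297 [ 0.0146 -0.0002  0.0054] [-0.0122] [0.011]
222 255 301 [ 0.014  -0.0002  0.0001] [-0.0134] [0.0131]
226 252 304 [ 0.0137 -0.0002 -0.0057] [-0.0156] [0.0152]
230 251 305 [ 0.0135 -0.0002 -0.0113] [-0.0162] [0.0158]
234 249 306 [ 0.0137 -0.0002 -0.0176] [-0.0175] [0.0165]
238 248 307 [ 0.0142 -0.0002 -0.0241] [-0.0182] [0.0171]
242 249 307 [ 0.0142 -0.0003 -0.0293] [-0.0176] [0.0173]
246 240 316 [ 0.0138 -0.0003 -0.0329] [-0.0188] [0.0183]
250 240 318 [ 0.0139 -0.0003 -0.0375] [-0.0182] [0.0186]
254 240 319 [ 0.0131 -0.0003 -0.0401] [-0.0177] [0.0185]
258 240 319 [ 0.0107 -0.0003 -0.0391] [-0.0171] [0.0182]
262 240 319 [ 0.0093 -0.0003 -0.0402] [-0.0167] [0.0176]
266 240 319 [ 0.0076 -0.0003 -0.0407] [-0.0163] [0.017]
270 240 319 [ 0.0055 -0.0003 -0.0404] [-0.016] [0.0166]
274 247 308 [ 0.0035 -0.0003 -0.0403] [-0.0131] [0.0122]
278 248 307 [ 0.0031 -0.0003 -0.0432] [-0.0133] [0.0121]
282 247 307 [ 0.0028 -0.0003 -0.0462] [-0.0133] [0.0122]
286 248 307 [ 0.0005 -0.0003 -0.0456] [-0.0131] [0.0122]
290 248 307 [-0.0011 -0.0003 -0.0461] [-0.0133] [0.0122]
294 248 307 [-0.0026 -0.0003 -0.0469] [-0.0132] [0.0123]
298 248 307 [-0.0084 -0.0003 -0.041 ] [-0.0132] [0.0122]
302 248 307 [-0.0116 -0.0003 -0.0394] [-0.0132] [0.0122]
[[-0.0117, -0.0, 0.1586], [nan, nan, nan], [-0.0142, -0.0, 0.1596], [0.0119, -0.0002, 0.0579], [0.0118, -0.0002, 0.0556], [0.0117, -0.0002, 0.0533], [0.0119, -0.0002, 0.0498], [0.0119, -0.0002, 0.047], [0.0119, -0.0002, 0.0444], [0.0116, -0.0002, 0.0429]]
```

Run:
```python
from h import *
for i in range(3):
    s=monitor.get_state();print(s['time'],s['ee_pos'],s['ft_force'].round(2))
    imaging.get_calibration('wrist')
R=down(65.9)@Ro.from_rotvec([0,np.radians(-20),0]).as_matrix()
plan([.5639,-.2535,.150],R,8)
```

```text
6.0 [ 0.62487237 -0.27954946  0.16924443] [ 1.16  0.34 -3.29]
6.0 [ 0.62487237 -0.27954946  0.16924443] [ 1.16  0.34 -3.29]
6.0 [ 0.62487237 -0.27954946  0.16924443] [ 1.16  0.34 -3.29]
t 6.0 rows 8 shift [ 0.0086  -0.00014  0.00113] turn [ 0.00012 -0.04391  0.0001 ]
```

Call:
play_rows(
  commands=[
    {"x": 0.0086, "y": -0.0001, "z": 0.0011, "ax": 0, "ay": -0.0439, "az": 0},
    {"x": 0.0086, "y": -0.0001, "z": 0.0011, "ax": 0, "ay": -0.0439, "az": 0},
    {"x": 0.0086, "y": -0.0001, "z": 0.0011, "ax": 0, "ay": -0.0439, "az": 0},
    {"x": 0.0086, "y": -0.0001, "z": 0.0011, "ax": 0, "ay": -0.0439, "az": 0},
    {"x": 0.0086, "y": -0.0001, "z": 0.0011, "ax": 0, "ay": -0.0439, "az": 0},
    {"x": 0.0086, "y": -0.0001, "z": 0.0011, "ax": 0, "ay": -0.0439, "az": 0},
    {"x": 0.0086, "y": -0.0001, "z": 0.0011, "ax": 0, "ay": -0.0439, "az": 0},
    {"x": 0.0086, "y": -0.0001, "z": 0.0011, "ax": 0, "ay": -0.0439, "az": 0},
    {"x": 0, "y": 0, "z": 0, "ax": 0, "ay": 0, "az": 0},
    {"x": 0, "y": 0, "z": 0, "ax": 0, "ay": 0, "az": 0},
    {"x": 0, "y": 0, "z": 0, "ax": 0, "ay": 0, "az": 0},
    {"x": 0, "y": 0, "z": 0, "ax": 0, "ay": 0, "az": 0},
    {"x": 0, "y": 0, "z": 0, "ax": 0, "ay": 0, "az": 0},
    {"x": 0, "y": 0, "z": 0, "ax": 0, "ay": 0, "az": 0},
  ],
)

```text
time: 7.17
ee_pos: [0.5651, -0.2547, 0.1519]
orientation: [[-0.857, 0.408, 0.314], [0.383, 0.913, -0.14], [-0.344, 0.0, -0.939]]
ft_force: [-0.2, 0.4, -2.4]
grip_width: 0.0252
grip_force: 118.9
```

```bash
cat > tip.py <<'E'
from h import *
B=np.array([.5813,-.2615]);b=np.array([-.913,.408]);t=np.array([.408,.913])
def tip(mouth=.0685):
    s=monitor.get_state();R=np.array(s['orientation']);P=np.array(s['ee_pos'])
    foot=P+R@[0,-.0002,.0603]; low=foot+.012*R[:,0]; r=lambda q:np.round([1e3*(q[:2]-B)@b,1e3*(q[:2]-B)@t,1e3*(q[2]-mouth)],2)
    print('t',s['time'],'tilt',np.degrees(np.arccos(-R[2,2])).round(2),'foot',r(foot),'low',r(low),'F_b,t,z',(s['ft_force'][:2]@b).round(1),(s['ft_force'][:2]@t).round(1),s['ft_force'][2].round(1),'tq',s['ft_torque'].round(2))
if __name__=='__main__': tip()
E
python3 tip.py; sed -i 's/w3/w4/g' bore.py; python3 bore.py
python3 - <<'E'
import sys;sys.path.insert(0,'.')
from tip import *
s=monitor.get_state();R=s['orientation'];print('world->tool for 1mm down',(R.T@[0,0,-.001]).round(5),'1mm b',(R.T@[*(b*.001),0]).round(5))
E
```

```text
t 7.1667 tilt 20.12 foot [-3.18 -0.64 26.75] low [ 8.08 -0.64 22.62] F_b,t,z 0.3 0.3 -2.4 tq [ 0.22  0.49 -0.03]
7.1667 [ 0.56508519 -0.25474183  0.15186885] [-39.1 -18.4 -26.1  62.8   5.1 -14.1] [-0.15718653  0.41173908 -2.4271503 ] [ 0.22338538  0.49280938 -0.02997956] 0.05238211195876697
blob [265 178  28  21 480] [278.49791667 188.03125   ]
ell ((278.4916687011719, 188.0550537109375), (20.874347686767578, 27.2653865814209), 88.81848907470703)
plunger z 0.06437359268618059
flange z 0.06837539341653798
bore c [ 0.58131684 -0.2616705   0.06437359] [ 0.58131577 -0.26167003  0.06437539] blob mean [ 0.58129551 -0.26165909  0.06447516]
circ [ 581.44677734 -261.65618896] 11.64139461517334 [ 0.57048388 -0.27306879] [ 0.59291623 -0.25013926]
flange ((581.2211303710938, -261.60369873046875), (60.185302734375, 61.64698028564453), 72.85720825195312)
world->tool for 1mm down [ 0.00034 -0.       0.00094] 1mm b [ 0.00094 -0.      -0.00034]
```

View pics/w4.png

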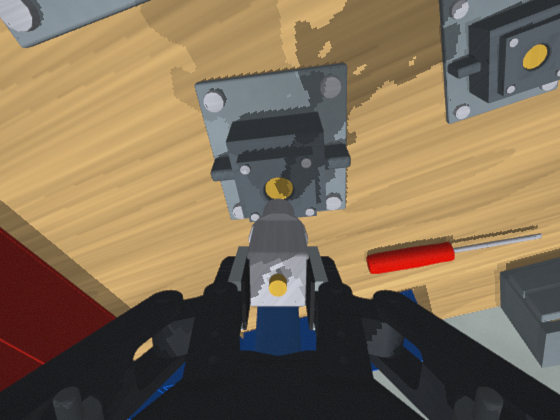

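The tilted view shows the plunger at (278,188), with the foot edge in front of it. Bore centre is (0.5813, -0.2616) and mouth z 0.0684, which agrees with the first look. I lower the tilted pin.

Call:
play_rows(
  commands=[
    {"x": 0.0013, "y": 0.0001, "z": 0.0027, "ax": 0, "ay": 0, "az": 0},
    {"x": 0.0013, "y": 0.0001, "z": 0.0027, "ax": 0, "ay": 0, "az": 0},
    {"x": 0.0013, "y": 0.0001, "z": 0.0027, "ax": 0, "ay": 0, "az": 0},
    {"x": 0.0013, "y": 0.0001, "z": 0.0027, "ax": 0, "ay": 0, "az": 0},
    {"x": 0.0013, "y": 0.0001, "z": 0.0027, "ax": 0, "ay": 0, "az": 0},
    {"x": 0.0013, "y": 0.0001, "z": 0.0027, "ax": 0, "ay": 0, "az": 0},
    {"x": 0, "y": 0, "z": 0, "ax": 0, "ay": 0, "az": 0},
    {"x": 0, "y": 0, "z": 0, "ax": 0, "ay": 0, "az": 0},
    {"x": 0, "y": 0, "z": 0, "ax": 0, "ay": 0, "az": 0},
    {"x": 0, "y": 0, "z": 0, "ax": 0, "ay": 0, "az": 0},
  ],
)

```text
time: 8.05
ee_pos: [0.5632, -0.2533, 0.1339]
orientation: [[-0.857, 0.408, 0.314], [0.383, 0.913, -0.141], [-0.344, -0.0, -0.939]]
ft_force: [-0.6, -0.3, -2.8]
grip_width: 0.0251
grip_force: 118.9
```

```bash
python3 tip.py
```

```text
t 8.05 tilt 20.15 foot [-0.94 -0.08  8.79] low [10.33 -0.07  4.66] F_b,t,z 0.4 -0.5 -2.8 tq [0.27 0.5  0.02]
```

Call:
play_rows(
  commands=[
    {"x": 0.0003, "y": 0, "z": 0.0013, "ax": 0, "ay": 0, "az": 0},
    {"x": 0.0003, "y": 0, "z": 0.0013, "ax": 0, "ay": 0, "az": 0},
    {"x": 0.0003, "y": 0, "z": 0.0013, "ax": 0, "ay": 0, "az": 0},
    {"x": 0.0004, "y": 0, "z": 0.0013, "ax": 0, "ay": 0, "az": 0},
    {"x": 0.0004, "y": 0, "z": 0.0013, "ax": 0, "ay": 0, "az": 0},
    {"x": 0.0004, "y": 0, "z": 0.0012, "ax": 0, "ay": 0, "az": 0},
    {"x": 0, "y": 0, "z": 0, "ax": 0, "ay": 0, "az": 0},
    {"x": 0, "y": 0, "z": 0, "ax": 0, "ay": 0, "az": 0},
    {"x": 0, "y": 0, "z": 0, "ax": 0, "ay": 0, "az": 0},
  ],
)

```text
time: 8.8
ee_pos: [0.5638, -0.2535, 0.1257]
orientation: [[-0.857, 0.408, 0.314], [0.383, 0.913, -0.14], [-0.344, 0.0, -0.939]]
ft_force: [-0.5, 0.3, -2.1]
grip_width: 0.0252
grip_force: 119.4
```

```bash
python3 tip.py
```

```text
t 8.8 tilt 20.13 foot [-1.46 -0.02  0.61] low [ 9.81 -0.02 -3.52] F_b,t,z 0.5 0.1 -2.1 tq [ 0.3   0.49 -0.03]
```

Call:
play_rows(
  commands=[
    {"x": 0.0002, "y": 0, "z": 0.0005, "ax": 0, "ay": 0, "az": 0},
    {"x": 0.0002, "y": 0, "z": 0.0005, "ax": 0, "ay": 0, "az": 0},
    {"x": 0, "y": 0, "z": 0, "ax": 0, "ay": 0, "az": 0},
    {"x": 0, "y": 0, "z": 0, "ax": 0, "ay": 0, "az": 0},
  ],
)

```text
time: 9.13
ee_pos: [0.564, -0.2536, 0.1253]
orientation: [[-0.857, 0.408, 0.315], [0.383, 0.913, -0.141], [-0.345, -0.0, -0.939]]
ft_force: [-2.0, 1.6, 4.5]
grip_width: 0.0254
grip_force: 119.9
```

Call:
play_rows(
  commands=[
    {"x": 0.0002, "y": 0, "z": 0.0005, "ax": 0, "ay": 0, "az": 0},
    {"x": 0.0001, "y": 0, "z": 0.0005, "ax": 0, "ay": 0, "az": 0},
    {"x": 0, "y": 0, "z": 0, "ax": 0, "ay": 0, "az": 0},
    {"x": 0, "y": 0, "z": 0, "ax": 0, "ay": 0, "az": 0},
  ],
)

```text
time: 9.47
ee_pos: [0.564, -0.2536, 0.124]
orientation: [[-0.857, 0.408, 0.315], [0.383, 0.913, -0.141], [-0.345, -0.0, -0.939]]
ft_force: [-1.8, 0.7, 4.5]
grip_width: 0.0256
grip_force: 119.9
```

```bash
python3 tip.py
```

```text
t 9.4667 tilt 20.17 foot [-1.77 -0.04 -1.06] low [ 9.5  -0.03 -5.2 ] F_b,t,z 1.9 -0.1 4.5 tq [ 0.37  0.57 -0.02]
```

```bash
cat >> tip.py <<'E'
def seg(lowb,lowt,depth,tilt,n,mouth=.0685):
    "row values to bring low edge to (b,t,-depth) at tilt in n rows"
    z=np.array([0,0,-1.]);y=np.array([*t,0]);R=np.c_[np.cross(y,z),y,z]@Ro.from_rotvec([0,np.radians(-tilt),0]).as_matrix()
    low=np.array([*(B+1e-3*(lowb*b+lowt*t)),mouth-1e-3*depth])
    plan(low-R@[.012,-.0002,.0603],R,n)
E
python3 - <<'E'
import sys;sys.path.insert(0,'.')
from tip import *
seg(9.7,0,5.6,20,3);seg(10.9,0,5.6,13,7)
E
```

```text
t 9.4667 rows 3 shift [5.0e-05 1.0e-05 1.1e-04] turn [-4.0e-05  9.8e-04 -9.0e-05]
t 9.4667 rows 7 shift [-0.00087  0.       0.00022] turn [-2.000e-05  1.787e-02 -4.000e-05]
```

Call:
play_rows(
  commands=[
    {"x": 0.0001, "y": 0, "z": 0.0002, "ax": 0, "ay": 0, "az": 0},
    {"x": 0.0001, "y": 0, "z": 0.0002, "ax": 0, "ay": 0, "az": 0},
    {"x": 0, "y": 0, "z": 0, "ax": 0, "ay": 0, "az": 0},
    {"x": 0, "y": 0, "z": 0, "ax": 0, "ay": 0, "az": 0},
  ],
)

```text
time: 9.8
ee_pos: [0.564, -0.2536, 0.1235]
orientation: [[-0.857, 0.408, 0.315], [0.383, 0.913, -0.141], [-0.345, -0.0, -0.939]]
ft_force: [-2.2, 2.1, 6.0]
grip_width: 0.0254
grip_force: 119.9
```

Run:
```python
import sys;sys.path.insert(0,'.')
from tip import *
tip();seg(10.3,0,5.8,16.5,4);
```

```text
t 9.8 tilt 20.17 foot [-1.71 -0.05 -1.57] low [ 9.55 -0.05 -5.71] F_b,t,z 2.9 1.0 6.0 tq [0.4  0.54 0.06]
t 9.8 rows 4 shift [-7.8e-04  1.0e-05  1.6e-04] turn [-3.0e-05  1.6e-02 -6.0e-05]
```

Call:
play_rows(
  commands=[
    {"x": -0.0008, "y": 0, "z": 0.0002, "ax": 0, "ay": 0.016, "az": 0},
    {"x": -0.0008, "y": 0, "z": 0.0002, "ax": 0, "ay": 0.016, "az": 0},
    {"x": -0.0008, "y": 0, "z": 0.0002, "ax": 0, "ay": 0.016, "az": 0},
    {"x": -0.0008, "y": 0, "z": 0.0002, "ax": 0, "ay": 0.016, "az": 0},
    {"x": 0, "y": 0, "z": 0, "ax": 0, "ay": 0, "az": 0},
    {"x": 0, "y": 0, "z": 0, "ax": 0, "ay": 0, "az": 0},
  ],
)

```text
time: 10.3
ee_pos: [0.5673, -0.2552, 0.1239]
orientation: [[-0.876, 0.408, 0.258], [0.392, 0.913, -0.115], [-0.283, -0.0, -0.959]]
ft_force: [-2.2, 1.5, 6.2]
grip_width: 0.0256
grip_force: 120.1
```

Run:
```python
import sys;sys.path.insert(0,'.')
from tip import *
tip();seg(10.85,0,5.8,13,4);
```

```text
t 10.3 tilt 16.43 foot [-1.69 -0.12 -2.48] low [ 9.82 -0.12 -5.87] F_b,t,z 2.6 0.5 6.2 tq [0.29 0.32 0.05]
t 10.3 rows 4 shift [-6.6e-04  3.0e-05  1.0e-04] turn [-2.000e-05  1.495e-02 -6.000e-05]
```

Call:
play_rows(
  commands=[
    {"x": -0.0006, "y": 0, "z": 0.0001, "ax": 0, "ay": 0.015, "az": 0},
    {"x": -0.0006, "y": 0, "z": 0.0001, "ax": 0, "ay": 0.015, "az": 0},
    {"x": -0.0006, "y": 0.0001, "z": 0.0001, "ax": 0, "ay": 0.015, "az": 0},
    {"x": -0.0006, "y": 0, "z": 0.0001, "ax": 0, "ay": 0.015, "az": 0},
    {"x": 0, "y": 0, "z": 0, "ax": 0, "ay": 0, "az": 0},
    {"x": 0, "y": 0, "z": 0, "ax": 0, "ay": 0, "az": 0},
  ],
)

```text
time: 10.8
ee_pos: [0.5697, -0.2563, 0.124]
orientation: [[-0.889, 0.408, 0.206], [0.398, 0.913, -0.092], [-0.225, -0.0, -0.974]]
ft_force: [-0.9, 0.0, 5.9]
grip_width: 0.0255
grip_force: 120.0
```

Run:
```python
import sys;sys.path.insert(0,'.')
from tip import *
tip();seg(11.1,0,5.8,10,4);
```

```text
t 10.8 tilt 13.03 foot [-0.82 -0.18 -3.23] low [10.87 -0.17 -5.93] F_b,t,z 0.8 -0.3 5.9 tq [-0.08  0.   -0.04]
t 10.8 rows 4 shift [-7.5e-04  4.0e-05  1.2e-04] turn [-8.000e-05  1.323e-02 -8.000e-05]
```

Call:
play_rows(
  commands=[
    {"x": -0.0007, "y": 0.0001, "z": 0.0001, "ax": 0, "ay": 0.0133, "az": 0},
    {"x": -0.0007, "y": 0, "z": 0.0001, "ax": 0, "ay": 0.0133, "az": 0},
    {"x": -0.0007, "y": 0.0001, "z": 0.0001, "ax": 0, "ay": 0.0133, "az": 0},
    {"x": -0.0007, "y": 0, "z": 0.0001, "ax": 0, "ay": 0.0133, "az": 0},
    {"x": 0, "y": 0, "z": 0, "ax": 0, "ay": 0, "az": 0},
    {"x": 0, "y": 0, "z": 0, "ax": 0, "ay": 0, "az": 0},
  ],
)

```text
time: 11.3
ee_pos: [0.5721, -0.2572, 0.124]
orientation: [[-0.899, 0.408, 0.158], [0.402, 0.913, -0.071], [-0.173, -0.0, -0.985]]
ft_force: [1.2, -1.9, 5.0]
grip_width: 0.0257
grip_force: 119.9
```

Run:
```python
import sys;sys.path.insert(0,'.')
from tip import *
tip();seg(11.5,0,5.9,7,4);
```

```text
t 11.3 tilt 9.97 foot [-0.29  0.01 -3.89] low [ 1.153e+01  1.000e-02 -5.970e+00] F_b,t,z -1.8 -1.3 5.0 tq [-0.54 -0.37 -0.05]
t 11.3 rows 4 shift [-7.9e-04 -1.0e-05  1.4e-04] turn [-7.000e-05  1.296e-02 -1.100e-04]
```

Call:
play_rows(
  commands=[
    {"x": -0.0008, "y": 0, "z": 0.0001, "ax": 0, "ay": 0.013, "az": 0},
    {"x": -0.0008, "y": 0, "z": 0.0001, "ax": 0, "ay": 0.013, "az": 0},
    {"x": -0.0008, "y": 0, "z": 0.0001, "ax": 0, "ay": 0.013, "az": 0},
    {"x": -0.0008, "y": 0, "z": 0.0002, "ax": 0, "ay": 0.013, "az": 0},
    {"x": 0, "y": 0, "z": 0, "ax": 0, "ay": 0, "az": 0},
    {"x": 0, "y": 0, "z": 0, "ax": 0, "ay": 0, "az": 0},
  ],
)

```text
time: 11.8
ee_pos: [0.5749, -0.2583, 0.1239]
orientation: [[-0.906, 0.408, 0.11], [0.405, 0.913, -0.05], [-0.121, -0.0, -0.993]]
ft_force: [1.7, -1.9, 5.6]
grip_width: 0.0255
grip_force: 119.8
```

Run:
```python
import sys;sys.path.insert(0,'.')
from tip import *
tip();seg(11.7,0,6,3.5,4);
```

```text
t 11.8 tilt 6.95 foot [-0.18  0.11 -4.5 ] low [11.73  0.11 -5.95] F_b,t,z -2.3 -1.0 5.6 tq [-0.65 -0.4  -0.03]
t 11.8 rows 4 shift [-9.1e-04 -3.0e-05  2.0e-04] turn [-4.000e-05  1.506e-02 -9.000e-05]
```

Call:
play_rows(
  commands=[
    {"x": -0.0009, "y": 0, "z": 0.0002, "ax": 0, "ay": 0.015, "az": 0},
    {"x": -0.0009, "y": 0, "z": 0.0002, "ax": 0, "ay": 0.015, "az": 0},
    {"x": -0.0009, "y": -0.0001, "z": 0.0002, "ax": 0, "ay": 0.015, "az": 0},
    {"x": -0.0009, "y": 0, "z": 0.0002, "ax": 0, "ay": 0.015, "az": 0},
    {"x": 0, "y": 0, "z": 0, "ax": 0, "ay": 0, "az": 0},
    {"x": 0, "y": 0, "z": 0, "ax": 0, "ay": 0, "az": 0},
  ],
)

```text
time: 12.3
ee_pos: [0.5781, -0.2596, 0.123]
orientation: [[-0.911, 0.408, 0.055], [0.407, 0.913, -0.024], [-0.061, 0.0, -0.998]]
ft_force: [1.2, -1.2, 5.2]
grip_width: 0.0254
grip_force: 119.9
```

Run:
```python
import sys;sys.path.insert(0,'.')
from tip import *
tip();seg(12,0,6.3,0,4);
```

```text
t 12.3 tilt 3.47 foot [ 0.07  0.25 -5.65] low [12.05  0.25 -6.37] F_b,t,z -1.6 -0.6 5.2 tq [-0.44 -0.43  0.  ]
t 12.3 rows 4 shift [-9.3e-04 -6.0e-05  1.7e-04] turn [ 7.000e-05  1.515e-02 -7.000e-05]
```

Call:
play_rows(
  commands=[
    {"x": -0.0009, "y": 0, "z": 0.0002, "ax": 0, "ay": 0.015, "az": 0},
    {"x": -0.0009, "y": -0.0001, "z": 0.0002, "ax": 0, "ay": 0.015, "az": 0},
    {"x": -0.0009, "y": -0.0001, "z": 0.0002, "ax": 0, "ay": 0.015, "az": 0},
    {"x": -0.0009, "y": -0.0001, "z": 0.0002, "ax": 0, "ay": 0.015, "az": 0},
    {"x": 0, "y": 0, "z": 0, "ax": 0, "ay": 0, "az": 0},
    {"x": 0, "y": 0, "z": 0, "ax": 0, "ay": 0, "az": 0},
  ],
)

```text
time: 12.8
ee_pos: [0.5811, -0.2609, 0.1221]
orientation: [[-0.913, 0.408, 0.0], [0.408, 0.913, 0.001], [0.0, 0.001, -1.0]]
ft_force: [1.4, -0.4, 5.6]
grip_width: 0.0254
grip_force: 119.9
```

Run:
```python
import sys;sys.path.insert(0,'.')
from tip import *
tip();seg(12,0,12,0,6);
```

```text
t 12.8 tilt 0.05 foot [ 0.47  0.31 -6.72] low [12.47  0.31 -6.72] F_b,t,z -1.4 0.2 5.6 tq [ 0.03 -0.42  0.03]
t 12.8 rows 6 shift [-8.0e-05 -4.0e-05  8.8e-04] turn [ 1.5e-04 -3.0e-05 -1.0e-05]
```

Call:
play_rows(
  commands=[
    {"x": -0.0001, "y": -0.0001, "z": 0.001, "ax": 0, "ay": 0, "az": 0},
    {"x": -0.0001, "y": 0, "z": 0.001, "ax": 0, "ay": 0, "az": 0},
    {"x": -0.0001, "y": -0.0001, "z": 0.001, "ax": 0, "ay": 0, "az": 0},
    {"x": -0.0001, "y": 0, "z": 0.001, "ax": 0, "ay": 0, "az": 0},
    {"x": 0, "y": 0, "z": 0.001, "ax": 0, "ay": 0, "az": 0},
    {"x": 0, "y": 0, "z": 0.001, "ax": 0, "ay": 0, "az": 0},
    {"x": 0, "y": 0, "z": 0, "ax": 0, "ay": 0, "az": 0},
  ],
)

```text
time: 13.38
ee_pos: [0.5811, -0.261, 0.1161]
orientation: [[-0.913, 0.408, 0.001], [0.408, 0.913, 0.001], [-0.0, 0.001, -1.0]]
ft_force: [0.8, 0.8, 3.2]
grip_width: 0.0255
grip_force: 119.6
```

```bash
python3 tip.py
```

```text
t 13.3833 tilt 0.06 foot [  0.35   0.26 -12.68] low [ 12.35   0.27 -12.69] F_b,t,z -0.4 1.1 3.2 tq [ 0.28 -0.4   0.07]
```

Call:
play_rows(
  commands=[
    {"x": -0.0001, "y": -0.0001, "z": 0.0015, "ax": 0, "ay": 0, "az": 0},
    {"x": 0, "y": 0, "z": 0.0015, "ax": 0, "ay": 0, "az": 0},
    {"x": -0.0001, "y": -0.0001, "z": 0.0015, "ax": 0, "ay": 0, "az": 0},
    {"x": 0, "y": 0, "z": 0.0015, "ax": 0, "ay": 0, "az": 0},
    {"x": 0, "y": 0, "z": 0.0015, "ax": 0, "ay": 0, "az": 0},
    {"x": 0, "y": 0, "z": 0.0015, "ax": 0, "ay": 0, "az": 0},
    {"x": 0, "y": 0, "z": 0.0015, "ax": 0, "ay": 0, "az": 0},
    {"x": 0, "y": 0, "z": 0.0015, "ax": 0, "ay": 0, "az": 0},
    {"x": 0, "y": 0, "z": 0, "ax": 0, "ay": 0, "az": 0},
  ],
)

```text
time: 14.13
ee_pos: [0.5812, -0.2611, 0.104]
orientation: [[-0.913, 0.408, 0.001], [0.408, 0.913, 0.001], [-0.0, 0.001, -1.0]]
ft_force: [0.6, 1.7, 2.6]
grip_width: 0.0256
grip_force: 119.5
```

```bash
python3 tip.py
```

```text
t 14.1333 tilt 0.07 foot [  0.24   0.17 -24.79] low [ 12.24   0.17 -24.8 ] F_b,t,z 0.1 1.8 2.6 tq [ 0.58 -0.41  0.03]
```

Call:
play_rows(
  commands=[
    {"x": 0, "y": 0.0001, "z": 0.0015, "ax": 0, "ay": 0, "az": 0},
    {"x": 0, "y": 0.0001, "z": 0.0015, "ax": 0, "ay": 0, "az": 0},
    {"x": 0, "y": 0.0001, "z": 0.0015, "ax": 0, "ay": 0, "az": 0},
    {"x": 0, "y": 0, "z": 0.0015, "ax": 0, "ay": 0, "az": 0},
    {"x": 0, "y": 0, "z": 0.0015, "ax": 0, "ay": 0, "az": 0},
    {"x": 0, "y": 0, "z": 0.0015, "ax": 0, "ay": 0, "az": 0},
    {"x": 0, "y": 0, "z": 0.0015, "ax": 0, "ay": 0, "az": 0},
    {"x": 0, "y": 0, "z": 0.0015, "ax": 0, "ay": 0, "az": 0},
    {"x": 0, "y": 0, "z": 0.0015, "ax": 0, "ay": 0, "az": 0},
    {"x": 0, "y": 0, "z": 0.0015, "ax": 0, "ay": 0, "az": 0},
    {"x": 0, "y": 0, "z": 0, "ax": 0, "ay": 0, "az": 0},
  ],
)

```text
time: 15.05
ee_pos: [0.5813, -0.2611, 0.0891]
orientation: [[-0.913, 0.408, 0.001], [0.408, 0.913, 0.0], [-0.001, 0.001, -1.0]]
ft_force: [1.4, 1.8, 2.1]
grip_width: 0.0255
grip_force: 119.7
```

```bash
python3 tip.py
```

```text
t 15.05 tilt 0.06 foot [  0.14   0.2  -39.69] low [ 12.14   0.2  -39.7 ] F_b,t,z -0.5 2.2 2.1 tq [ 0.61 -0.24  0.03]
```

Call:
play_rows(
  commands=[
    {"x": 0, "y": 0.0001, "z": 0.001, "ax": 0, "ay": 0, "az": 0},
    {"x": 0, "y": 0.0001, "z": 0.001, "ax": 0, "ay": 0, "az": 0},
    {"x": 0, "y": 0, "z": 0.001, "ax": 0, "ay": 0, "az": 0},
    {"x": 0, "y": 0, "z": 0.001, "ax": 0, "ay": 0, "az": 0},
    {"x": 0, "y": 0, "z": 0.001, "ax": 0, "ay": 0, "az": 0},
    {"x": 0, "y": 0, "z": 0.001, "ax": 0, "ay": 0, "az": 0},
    {"x": 0, "y": 0, "z": 0.001, "ax": 0, "ay": 0, "az": 0},
    {"x": 0, "y": 0, "z": 0.001, "ax": 0, "ay": 0, "az": 0},
    {"x": 0, "y": 0, "z": 0, "ax": 0, "ay": 0, "az": 0},
    {"x": 0, "y": 0, "z": 0, "ax": 0, "ay": 0, "az": 0},
  ],
)

```text
time: 15.88
ee_pos: [0.5814, -0.2611, 0.0813]
orientation: [[-0.913, 0.408, 0.001], [0.408, 0.913, 0.0], [-0.001, 0.0, -1.0]]
ft_force: [0.6, 2.5, 2.7]
grip_width: 0.0253
grip_force: 119.7
```

```bash
cat > pinz.py <<'E'
from tip import *
tip()
p,d,k,M=snap('wrist');save('w5.png',p);W=cloud(d,k,M)
for v in (258,262,266,270): print(v,W[v,270:286:5,2].round(4))
Q=W.reshape(-1,3);F=Q[(abs(Q[:,2]-.0685)<.004)&(np.hypot(Q[:,0]-.5813,Q[:,1]+.2616)<.04)&(np.hypot(Q[:,0]-.5813,Q[:,1]+.2616)>.022)];print('fl',len(F),np.median(F[:,2]))
C=Q[(np.hypot(Q[:,0]-.5813,Q[:,1]+.2616)<.0175)&((Q[:,:2]-B)@b>.0145)];print('collar?',np.percentile(C[:,2],[5,25,50,75,95]).round(4))
E
python3 pinz.py
```

```text
t 15.8833 tilt 0.06 foot [-2.000e-02  2.100e-01 -4.751e+01] low [ 11.98   0.22 -47.52] F_b,t,z 0.5 2.5 2.7 tq [ 0.76 -0.06 -0.01]
258 [0.1206 0.1212 0.1212 0.1207]
262 [0.1211 0.1213 0.1208 0.122 ]
266 [0.1214 0.1207 0.1205 0.1216]
270 [0.1214 0.1209 0.1213 0.1213]
fl 3264 0.06847760829275618
collar? [0.0679 0.0729 0.0749 0.0755 0.0764]
```

Call:
play_rows(
  commands=[
    {"x": 0, "y": 0.0001, "z": 0.0004, "ax": 0, "ay": 0, "az": 0},
    {"x": 0, "y": 0.0001, "z": 0.0004, "ax": 0, "ay": 0, "az": 0},
    {"x": 0, "y": 0, "z": 0.0004, "ax": 0, "ay": 0, "az": 0},
    {"x": 0, "y": 0, "z": 0, "ax": 0, "ay": 0, "az": 0},
    {"x": 0, "y": 0, "z": 0, "ax": 0, "ay": 0, "az": 0},
  ],
)

```text
time: 16.35
ee_pos: [0.5816, -0.2612, 0.0804]
orientation: [[-0.913, 0.408, 0.001], [0.408, 0.913, -0.001], [-0.002, 0.0, -1.0]]
ft_force: [-1.3, 3.4, 4.4]
grip_width: 0.0252
grip_force: 119.8
```

Call:
play_rows(
  commands=[
    {"x": 0, "y": 0, "z": 0.0003, "ax": 0, "ay": 0, "az": 0},
    {"x": 0, "y": 0, "z": 0, "ax": 0, "ay": 0, "az": 0},
    {"x": 0, "y": 0, "z": 0, "ax": 0, "ay": 0, "az": 0},
  ],
)

```text
time: 16.6
ee_pos: [0.5817, -0.2612, 0.0801]
orientation: [[-0.913, 0.408, 0.002], [0.408, 0.913, -0.001], [-0.002, 0.0, -1.0]]
ft_force: [-0.1, 2.7, 5.0]
grip_width: 0.0252
grip_force: 119.8
```

Call:
play_rows(
  commands=[
    {"x": 0, "y": 0, "z": 0.0003, "ax": 0, "ay": 0, "az": 0},
    {"x": 0, "y": 0, "z": 0, "ax": 0, "ay": 0, "az": 0},
    {"x": 0, "y": 0, "z": 0, "ax": 0, "ay": 0, "az": 0},
  ],
)

```text
time: 16.85
ee_pos: [0.5817, -0.2612, 0.0798]
orientation: [[-0.913, 0.408, 0.002], [0.408, 0.913, -0.001], [-0.002, 0.0, -1.0]]
ft_force: [-1.9, 3.0, 5.2]
grip_width: 0.0257
grip_force: 119.8
```

Call:
play_rows(
  commands=[
    {"x": 0, "y": 0, "z": 0.0003, "ax": 0, "ay": 0, "az": 0},
    {"x": 0, "y": 0, "z": 0, "ax": 0, "ay": 0, "az": 0},
    {"x": 0, "y": 0, "z": 0, "ax": 0, "ay": 0, "az": 0},
  ],
)

```text
time: 17.1
ee_pos: [0.5817, -0.2612, 0.0796]
orientation: [[-0.913, 0.408, 0.002], [0.408, 0.913, -0.001], [-0.002, 0.0, -1.0]]
ft_force: [-1.9, 2.8, 5.2]
grip_width: 0.0254
grip_force: 120.0
```

Call:
play_rows(
  commands=[
    {"x": 0, "y": 0, "z": 0.0003, "ax": 0, "ay": 0, "az": 0},
    {"x": 0, "y": 0, "z": 0, "ax": 0, "ay": 0, "az": 0},
    {"x": 0, "y": 0, "z": 0, "ax": 0, "ay": 0, "az": 0},
  ],
)

```text
time: 17.35
ee_pos: [0.5818, -0.2613, 0.0796]
orientation: [[-0.913, 0.408, 0.002], [0.408, 0.913, -0.001], [-0.002, 0.0, -1.0]]
ft_force: [-2.1, 3.8, 7.9]
grip_width: 0.0253
grip_force: 120.1
```

Call:
play_rows(
  commands=[
    {"x": 0, "y": 0, "z": 0.0002, "ax": 0, "ay": 0, "az": 0},
    {"x": 0, "y": 0, "z": 0, "ax": 0, "ay": 0, "az": 0},
    {"x": 0, "y": 0, "z": 0, "ax": 0, "ay": 0, "az": 0},
  ],
)

```text
time: 17.6
ee_pos: [0.5818, -0.2613, 0.0796]
orientation: [[-0.913, 0.408, 0.002], [0.408, 0.913, -0.001], [-0.002, -0.0, -1.0]]
ft_force: [-2.7, 4.7, 8.4]
grip_width: 0.0253
grip_force: 120.2
```

Call:
play_rows(
  commands=[
    {"x": 0.0002, "y": 0.0002, "z": 0.0003, "ax": 0, "ay": 0, "az": 0},
    {"x": 0.0002, "y": 0.0002, "z": 0.0003, "ax": 0, "ay": 0, "az": 0},
    {"x": 0, "y": 0, "z": 0, "ax": 0, "ay": 0, "az": 0},
    {"x": 0, "y": 0, "z": 0, "ax": 0, "ay": 0, "az": 0},
  ],
)

```text
time: 17.93
ee_pos: [0.5818, -0.2613, 0.0796]
orientation: [[-0.913, 0.408, 0.003], [0.408, 0.913, -0.002], [-0.003, -0.001, -1.0]]
ft_force: [-2.7, 3.1, 10.1]
grip_width: 0.0254
grip_force: 120.6
```

Call:
play_rows(
  commands=[
    {"x": 0, "y": 0, "z": 0.0003, "ax": 0, "ay": 0, "az": 0},
    {"x": 0, "y": 0, "z": 0.0003, "ax": 0, "ay": 0, "az": 0},
    {"x": 0, "y": 0, "z": 0, "ax": 0, "ay": 0, "az": 0},
    {"x": 0, "y": 0, "z": 0, "ax": 0, "ay": 0, "az": 0},
  ],
)

```text
time: 18.27
ee_pos: [0.5819, -0.2613, 0.0795]
orientation: [[-0.913, 0.408, 0.003], [0.408, 0.913, -0.002], [-0.004, -0.001, -1.0]]
ft_force: [-3.8, 3.9, 14.6]
grip_width: 0.0257
grip_force: 121.1
```

```bash
python3 pinz.py
```

```text
t 18.2667 tilt 0.21 foot [ -0.71   0.18 -49.3 ] low [ 11.29   0.18 -49.34] F_b,t,z 5.1 2.0 14.6 tq [ 1.    1.03 -0.02]
258 [0.1198 0.1198 0.12   0.1207]
262 [0.1193 0.1191 0.1196 0.1195]
266 [0.1186 0.1187 0.1193 0.1201]
270 [0.1201 0.1194 0.1199 0.1193]
fl 3330 0.06849593662932572
collar? [0.0683 0.0714 0.073  0.0737 0.0743]
```

The head top reads 0.1196 against 0.1195 expected, so the collar is home. The load on the lug is about 17 N with the pin's weight; I raise it to about 20 N and hold.

Call:
play_rows(
  commands=[
    {"x": 0.0003, "y": 0.0002, "z": 0.0004, "ax": 0, "ay": 0, "az": 0},
    {"x": 0, "y": 0, "z": 0, "ax": 0, "ay": 0, "az": 0},
    {"x": 0, "y": 0, "z": 0, "ax": 0, "ay": 0, "az": 0},
  ],
)

```text
time: 18.57
ee_pos: [0.5819, -0.2613, 0.0795]
orientation: [[-0.913, 0.408, 0.003], [0.408, 0.913, -0.003], [-0.004, -0.001, -1.0]]
ft_force: [-4.5, 3.2, 15.6]
grip_width: 0.0256
grip_force: 121.3
```

Call:
play_rows(
  commands=[
    {"x": 0, "y": 0, "z": 0.0001, "ax": 0, "ay": 0, "az": 0},
    {"x": 0, "y": 0, "z": 0, "ax": 0, "ay": 0, "az": 0},
    {"x": 0, "y": 0, "z": 0, "ax": 0, "ay": 0, "az": 0},
    {"x": 0, "y": 0, "z": 0, "ax": 0, "ay": 0, "az": 0},
    {"x": 0, "y": 0, "z": 0, "ax": 0, "ay": 0, "az": 0},
    {"x": 0, "y": 0, "z": 0, "ax": 0, "ay": 0, "az": 0},
  ],
)

```text
time: 19.07
ee_pos: [0.5819, -0.2613, 0.0795]
orientation: [[-0.913, 0.408, 0.003], [0.408, 0.913, -0.003], [-0.004, -0.001, -1.0]]
ft_force: [-4.1, 4.0, 16.6]
grip_width: 0.0257
grip_force: 121.4
```

Call:
play_rows(
  commands=[
    {"x": 0, "y": 0, "z": 0.0002, "ax": 0, "ay": 0, "az": 0},
    {"x": 0, "y": 0, "z": 0, "ax": 0, "ay": 0, "az": 0},
    {"x": 0, "y": 0, "z": 0, "ax": 0, "ay": 0, "az": 0},
    {"x": 0, "y": 0, "z": 0, "ax": 0, "ay": 0, "az": 0},
    {"x": 0, "y": 0, "z": 0, "ax": 0, "ay": 0, "az": 0},
    {"x": 0, "y": 0, "z": 0, "ax": 0, "ay": 0, "az": 0},
    {"x": 0, "y": 0, "z": 0, "ax": 0, "ay": 0, "az": 0},
    {"x": 0, "y": 0, "z": 0, "ax": 0, "ay": 0, "az": 0},
    {"x": 0, "y": 0, "z": 0, "ax": 0, "ay": 0, "az": 0},
    {"x": 0, "y": 0, "z": 0, "ax": 0, "ay": 0, "az": 0},
    {"x": 0, "y": 0, "z": 0, "ax": 0, "ay": 0, "az": 0},
    {"x": 0, "y": 0, "z": 0, "ax": 0, "ay": 0, "az": 0},
    {"x": 0, "y": 0, "z": 0, "ax": 0, "ay": 0, "az": 0},
    {"x": 0, "y": 0, "z": 0, "ax": 0, "ay": 0, "az": 0},
    {"x": 0, "y": 0, "z": 0, "ax": 0, "ay": 0, "az": 0},
    {"x": 0, "y": 0, "z": 0, "ax": 0, "ay": 0, "az": 0},
  ],
)

```text
time: 20.4
ee_pos: [0.582, -0.2613, 0.0795]
orientation: [[-0.913, 0.408, 0.004], [0.408, 0.913, -0.003], [-0.004, -0.001, -1.0]]
ft_force: [-5.2, 3.3, 17.5]
grip_width: 0.0255
grip_force: 121.6
```

Call:
play_rows(
  commands=[
    {"x": 0, "y": 0, "z": -0.0007, "ax": 0, "ay": 0, "az": 0},
    {"x": 0, "y": 0, "z": -0.0007, "ax": 0, "ay": 0, "az": 0},
    {"x": 0, "y": 0, "z": -0.0006, "ax": 0, "ay": 0, "az": 0},
    {"x": 0, "y": 0, "z": 0, "ax": 0, "ay": 0, "az": 0},
    {"x": 0, "y": 0, "z": 0, "ax": 0, "ay": 0, "az": 0},
  ],
)

```text
time: 20.82
ee_pos: [0.5816, -0.2611, 0.0795]
orientation: [[-0.913, 0.409, 0.002], [0.409, 0.913, -0.002], [-0.003, -0.001, -1.0]]
ft_force: [-0.9, 1.4, 5.5]
grip_width: 0.0256
grip_force: 120.0
```

Call:
play_rows(
  commands=[
    {"x": 0, "y": 0, "z": 0, "ax": 0, "ay": 0, "az": 0},
    {"x": 0, "y": 0, "z": 0, "ax": 0, "ay": 0, "az": 0},
    {"x": 0, "y": 0, "z": 0, "ax": 0, "ay": 0, "az": 0},
    {"x": 0, "y": 0, "z": 0, "ax": 0, "ay": 0, "az": 0},
    {"x": 0, "y": 0, "z": 0, "ax": 0, "ay": 0, "az": 0},
    {"x": 0, "y": 0, "z": 0, "ax": 0, "ay": 0, "az": 0},
    {"x": 0, "y": 0, "z": 0, "ax": 0, "ay": 0, "az": 0},
    {"x": 0, "y": 0, "z": 0, "ax": 0, "ay": 0, "az": 0},
    {"x": 0, "y": 0, "z": 0, "ax": 0, "ay": 0, "az": 0},
    {"x": 0, "y": 0, "z": 0, "ax": 0, "ay": 0, "az": 0},
    {"x": 0, "y": 0, "z": 0, "ax": 0, "ay": 0, "az": 0},
    {"x": 0, "y": 0, "z": 0, "ax": 0, "ay": 0, "az": 0},
  ],
  jaw=0,
)

```text
time: 21.82
ee_pos: [0.5814, -0.2605, 0.0791]
orientation: [[-0.913, 0.408, 0.002], [0.408, 0.913, -0.001], [-0.002, 0.0, -1.0]]
ft_force: [0.0, 0.4, -0.1]
grip_width: 0.0856
grip_force: 0.0
```

Released. Now I retract straight up and check.

Call:
play_rows(
  commands=[
    {"x": 0, "y": 0, "z": -0.008, "ax": 0, "ay": 0, "az": 0},
    {"x": 0, "y": 0, "z": -0.012, "ax": 0, "ay": 0, "az": 0},
    {"x": 0, "y": 0, "z": -0.018, "ax": 0, "ay": 0, "az": 0},
    {"x": 0, "y": 0, "z": -0.018, "ax": 0, "ay": 0, "az": 0},
    {"x": 0, "y": 0, "z": -0.018, "ax": 0, "ay": 0, "az": 0},
    {"x": 0, "y": 0, "z": -0.018, "ax": 0, "ay": 0, "az": 0},
    {"x": 0, "y": 0, "z": -0.018, "ax": 0, "ay": 0, "az": 0},
    {"x": 0, "y": 0, "z": 0, "ax": 0, "ay": 0, "az": 0},
    {"x": 0, "y": 0, "z": 0, "ax": 0, "ay": 0, "az": 0},
    {"x": 0, "y": 0, "z": 0, "ax": 0, "ay": 0, "az": 0},
  ],
)

```text
time: 22.65
ee_pos: [0.5812, -0.2604, 0.1891]
orientation: [[-0.913, 0.408, 0.002], [0.408, 0.913, -0.001], [-0.002, 0.0, -1.0]]
ft_force: [-0.1, 0.5, -0.5]
grip_width: 0.0856
grip_force: 0.0
```

Run:
```python
from h import *
p,d,k,M=snap('wrist');save('w6.png',p);W=cloud(d,k,M).reshape(-1,3);r=np.hypot(W[:,0]-.5813,W[:,1]+.2616)
T=W[(r<.03)&(W[:,2]>.112)];print('head',len(T),np.median(T[:,2]),cv2.minAreaRect((T[:,:2]*1000).astype(np.float32)))
F=W[(r<.045)&(abs(W[:,2]-.0685)<.003)];print('flange',np.median(F[:,2]));C=W[(r<.018)&(r>.0145)&(W[:,2]<.085)&(W[:,2]>.06)];print('collar',len(C),np.percentile(C[:,2],[25,50,75]))
```

```text
head 16164 0.298119622630429 ((577.6012573242188, -260.95733642578125), (53.97039031982422, 35.907318115234375), 65.90584564208984)
flange 0.06857337417735132
collar 185 [0.07193157 0.07327462 0.07424767]
```

View pics/w6.png

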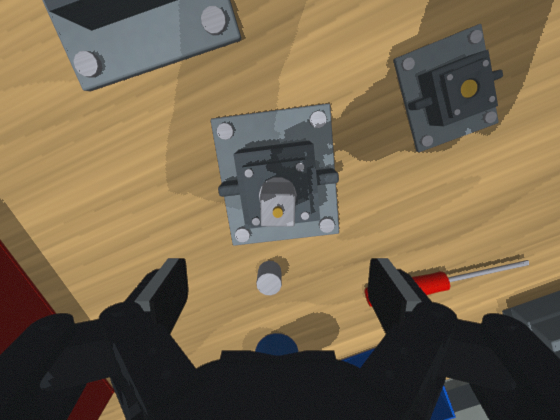

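The pin stands upright in the lug at (278,205). Its collar top is at 0.0733, which is flange + 5 mm, so it is home. The socket at (269,280) is untouched.

```bash
python3 -c "
from cell import finish_job
print(finish_job())"
```

```text
the job is handed in; nothing more can be done
None
```

The thicker pin was started tilted (20°), straightened, slid fully home, pressed with about 20 N for over a second and released; the slim pin and the socket were not touched, and the job was handed in at about 23 s.

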